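# Turn the tea-ball dish to the mug

### The job

Pick up the blue dish by the wooden grip of its arched handle, with the loose steel tea ball lying in it, and, still over its round cork trivet, swing it level through about a quarter turn until its pouring lip points at the plain white mug. Then carry it straight towards that mug until the tip of the lip is over the middle of the mug's mouth, a few centimetres above the rim, and finish there, still holding the dish quiet and level, ready to tip the ball in. The ball must stay in the middle of the dish all the way and not be touched, the dish must touch neither mug, and the mugs, jar and timer stay where they are.

Things in the scene. Friction and masses are not known exactly. Their poses are not given: they have to be found in the camera images.
- tea_dish: Blue glazed round dished plate, 143 mm across, rim 20 mm above its underside, 260 to 390 g with its handle; loose, standing on its 74 mm foot in the middle of the trivet. Origin at the centre of its underside; z up; x points out along its pouring lip. A steel wire arch handle stands over the middle in the plane across the lip (its wires rise at y = +-66 mm).
- dish_grip (a point): Centre of the wooden grip at the top of the arch handle, 115 mm above the dish's underside, straight above its middle. The grip is a bar 14 mm thick (along the dish's x), 68 mm long (along its y), 22 mm high. Pinch it across the 14 mm. 60 mm of free air lie under the bar down to the ball.
- lip_tip (a point): Tip of the pouring lip, a 40 mm wide trough that runs out of the rim on the dish's +x side; 94 mm from the dish's middle, 27 mm above its underside.
- dish_middle (a point): Where the ball's centre is when it lies in the middle of the dish, 25 mm above the dish's underside. The hollow slopes up 6 degrees from the middle out to 25 mm radius, 15 degrees beyond: the ball stays put while the dish is level within about 4 degrees and speeds up or slows gently (under 0.7 m/s2).
- tea_ball: Steel tea-infuser ball, 38 mm diameter, 30 to 65 g, dark seam and holes, loose in the dish. Origin at its centre; its axes turn as it rolls.
- white_mug: Plain white mug with brown tea in it, loose, 92 mm across, 105 mm high; origin under the middle of mug and handle together; handle along its -y. It stands left or right of the trivet, 200 to 260 mm away; the striped mug stands on the other side.
- mug_mouth (a point): Centre of the white mug's open mouth, level with the rim, 105 mm above the worktop; z up. The opening is about 80 mm wide.
- striped_mug: White mug with dark stripes, loose, 92 mm across, 95 mm high; not to be moved. Origin under the middle of mug and handle together; handle along its -y.
- trivet: Round cork trivet, fixed on the worktop, 150 mm across, 6 mm thick; the dish stands in its middle. Origin at the centre of its underside.
- storage_jar: Storage jar with a pale lid, loose, 65 mm across, 103 mm high, behind the trivet; not to be moved. Origin under its centre.
- timer: Red and white wind-up kitchen timer, loose, 63 mm across, 54 mm high, behind the trivet; not to be moved. Origin under its centre.
There are look-alikes about, which are no part of the job. Of the things shaped like the tea_ball, the steel one is meant.

How it is judged:
On the way, in this order (a step that is already met when the one before it is completed fails the run):
1. the dish is lifted off its trivet, level, held by the fingers, the ball in its middle (contact force between tea_dish and the fingers above 0.5 N and angle between tea_dish's own z axis and vertical below 0.12 rad and distance between tea_ball and dish_middle below 0.015 m and z of tea_dish in the frame of trivet above 0.03 m), for 0.2 s.
2. over the trivet the dish has been turned so that its lip points at the white mug, level, the ball in its middle (all of step 1 and horizontal distance between tea_dish and trivet below 0.05 m and x of mug_mouth in the frame of tea_dish above 0.1 m and y of mug_mouth in the frame of tea_dish between -0.045 and 0.045 m), for 0.2 s.
At the end, for the whole second after the job is handed in: Only the fingers hold the dish: level within 0.12 rad, still, its middle within 220 mm of the trivet's; lip tip within 35 mm of the middle of the white mug's mouth seen from above and 6 to 90 mm above its rim; ball centre within 15 mm of the dish's middle; mug untouched by the dish (contact force between tea_dish and the fingers above 0.5 N and angle between tea_dish's own z axis and vertical below 0.12 rad and distance between tea_ball and dish_middle below 0.015 m and horizontal distance between lip_tip and mug_mouth below 0.035 m and z of lip_tip in the frame of mug_mouth between 0.006 and 0.09 m and horizontal distance between tea_dish and trivet below 0.22 m and contact force between tea_dish and white_mug below 0.05 N and linear speed of tea_dish below 0.03 m/s and linear speed of tea_ball below 0.04 m/s); the arm keeps its last pose, push and grip.
It fails at once if the ball leaves the middle of the dish by more than 30 mm (distance between tea_ball and dish_middle above 0.03 m).
It fails at once if the ball is touched by the robot (contact force between tea_ball and the fingers above 0.2 N or contact force between tea_ball and the arm above 0.2 N).
It fails at once if the dish tilts by more than 0.25 rad (angle between tea_dish's own z axis and vertical above 0.25 rad).
It fails at once if the dish touches a mug (contact force between tea_dish and white_mug above 0.3 N or contact force between tea_dish and striped_mug above 0.3 N).
It fails at once if a mug, the jar or the timer is moved by more than 15 mm (distance of any of white_mug, striped_mug, storage_jar, timer from where it was at the start of the episode above 0.015 m).
It also fails if it takes over 53 s, if anything falls off the work surface, if the arm or the gripper's body presses on something with over 40 N, if the wrist force passes 120 N, or if a joint passes its speed limit or range.

### The arm

A 6-joint arm with a two-finger parallel gripper is mounted at the origin on a cart in front of the work surface, level with it; the furniture and walls round the work are solid. World frame = base frame: x ahead of the robot, y to its left, z up, the work surface at z = 0. Lengths are in m, angles in rad, forces in N, time in s.
With the tool pointing down it reaches from about 0.375 to 0.9 m from the base axis. Payload 3.1 kg.
Tool frame: the origin (TCP) lies between the finger pads; the fingertips stand 17 mm ahead of it and the grasp point (between the pads) lies 2 mm behind it (robot.nose_length is the distance from the TCP to the fingertips, in m); z points along the fingers, y is the line along which they close (so a half turn about z gives the same grasp; the last joint's range is limited). The gripper opens to 87 mm and grips with 3 to 60 N. Pads are 19 mm wide; open, the fingers measure 117 mm over their backs; the gripper's body (75 mm by 190 mm) begins 51 mm behind the grasp point.
Start: joints at [0.941, 0.527, 1.433, -0, 1.181, -0.178], TCP at [0.273, 0.562, 0.24] pointing down, gripper open.
Joint ranges: [-3.08, 3.08], [-0.75, 2.2], [0.22, 2.44], [-1.43, 4.57], [0, 2.65], [-2.85, 2.85]. Speed limits (rad/s): [2.79, 2.79, 3.14, 3.14, 3.14, 3.14].

### API

Orientations are given as a unit quaternion [x, y, z, w].
In Python, from rig import robot, cams gives the robot as it stands.
- The arm moves only by the shell command python3 -m pendant 'ROWS' [FORCE]. ROWS is JSON, a list of rows, each an object with "jaw": the opening, from 0 (shut) to 1 (fully open); "linear": the shift along the tool's x, y, z in cm, a list of three; "twist": the turn about the tool's z in degrees. A call has 1 to 12 rows; each row shifts and turns the commanded pose from where the row before left it, along the tool's axes as they then stand; what a row does not reach is not made up. A row lasts 1/12 s, in which the tool goes at most 41.7 mm and 7.16 degrees, less where a joint would pass 70% of its speed; a pose out of reach is approached as far as the arm can. A call is refused whole if a number of a shift passes 4.17 or a number of a turn 7.16, either way. A call with a gripper value outside its range is refused whole. The fingers move at their own pace and stop on an object; FORCE is the grip in N (left out, the last holds). Time passes only in rows, so rows that do not move let the fingers close. It gives the time, the measured TCP pose, the force, the opening and the grip force at its end, in the units of the state.
- robot.get_obs(): the state, without advancing time (a new reading comes with each control period).
- cams.camera(name): name is "scene" or "top"; returns a dict with "color" (480x640x3 uint8, blue, green, red), "depth" (480x640 float32, m along the optical axis (not along the pixel's ray), 0 where there is no reading), "fov_y" (degrees; the focal length in pixels is half the picture's height over the tangent of half this angle, whatever the lens; pixels are square), "cx", "cy" (the principal point, pixels), "k1" (the pictures are not rectified: a ray, as slopes to the right and down, at radius r is drawn at 1 + k1 r^2 times it, then the intrinsics apply), "view" (4x4, takes a point from world to camera coordinates). Camera axes: x right, y down, z forward; pixel columns grow to the right and rows downward; lengths in m; the calibration is good to about 2 mm. A picture is of the moment at which its call begins.
- robot.hand_in(): hands the job in; it is judged then, once.
The state is a dict: "time": time; "q": joint angles; "joint_velocities": joint speeds; "joint_torque": joint torques, N m; "position": TCP position; "tool_rot": TCP orientation; "ft_force": force on the tool from outside, world axes, zero at the start; "moment": the same for the moment, N m; "grip_width": finger opening in m; "grip_force": force on a finger pad.
Only numpy, scipy, OpenCV 4.12 (cv2) and the standard library are available. Lean on these libraries where they do the work, as an engineer would, in place of code of your own. Each camera call takes 0.05 s, during which the arm holds its last target. There are 200 camera calls.

## Working session

There is one attempt and no reset: what is moved stays moved. The work goes in short steps, Python scripts to look and compute and a shell command to move; the robot and the scene stay as the last step left them, time stands still between calls to the robot, and variables do not carry over. Pictures are saved under pics/ and viewed, at most 10 in all, crops included, and the job is handed in when it is done.

```bash
mkdir -p pics; ls
cat > h.py <<'E'
import numpy as np, cv2, math
from rig import robot, cams
def K(c):
    f=240/math.tan(math.radians(c["fov_y"])/2); return np.array([[f,0,c["cx"]],[0,f,c["cy"]],[0,0,1.]])
def ray(c,px):
    px=np.array(px,float).reshape(-1,1,2)
    s=cv2.undistortPoints(px,K(c),np.array([c["k1"],0,0,0.]))[:,0]
    V=np.array(c["view"]); R,t=V[:3,:3],V[:3,3]
    return -R.T@t, np.c_[s,np.ones(len(s))]@R   # origin, dirs (unit depth)
def onplane(c,px,z):
    o,d=ray(c,px); return o+d*((z-o[2])/d[:,2])[:,None]
def withdepth(c,px):
    o,d=ray(c,px); p=np.round(np.array(px)).astype(int).reshape(-1,2)
    return o+d*c["depth"][p[:,1],p[:,0]][:,None]
def cloud(c):
    v,u=np.mgrid[0:480,0:640]; px=np.c_[u.ravel(),v.ravel()]
    return withdepth(c,px).reshape(480,640,3)
E
python3 - <<'E'
from h import *
import pickle
print(robot.get_obs())
for n in("scene","top"):
    c=cams.camera(n); cv2.imwrite(f"pics/{n}0.png",c["color"]); pickle.dump(c,open(n+"0.pkl","wb"))
    print(n,c["fov_y"],c["cx"],c["cy"],c["k1"],ray(c,[[320,240]]))
E
```

```text
pics
{'time': 0.0, 'q': array([ 9.40467138e-01,  5.28494214e-01,  1.43389597e+00, -1.94292120e-05,
        1.18137045e+00, -1.78495926e-01]), 'joint_velocities': array([-3.46818187e-05,  2.01126427e-03,  7.61085431e-04,  4.42351132e-05,
       -7.14911617e-04, -2.51904520e-04]), 'joint_torque': array([-1.60091059e-05, -4.40025187e+01, -1.76596588e+01,  6.34339848e-02,
        5.80392906e-02, -1.50020733e-04]), 'position': array([0.2724482 , 0.56172648, 0.23855636]), 'tool_rot': array([ 2.23996060e-01,  9.74589447e-01, -1.00008322e-03, -4.18268441e-04]), 'ft_force': array([-1.00035535,  0.82373891,  0.04663023]), 'moment': array([0.0071443 , 0.01907139, 0.04419025]), 'grip_force': 0.0, 'grip_width': 0.08684404072222855}
scene 44.09306995549135 325.1435802983006 239.45492346689718 0.001880165059897531 (array([-0.03286998, -0.55245569,  0.75360833]), array([[ 0.56096668,  0.53077762, -0.63534846]]))
top 46.88766636025694 316.31393085752103 242.1871424372592 0.04627410523068438 (array([0.38523279, 0.02435734, 1.12268455]), array([[ 0.18787431, -0.02073473, -0.98200473]]))
```

View pics/scene0.png

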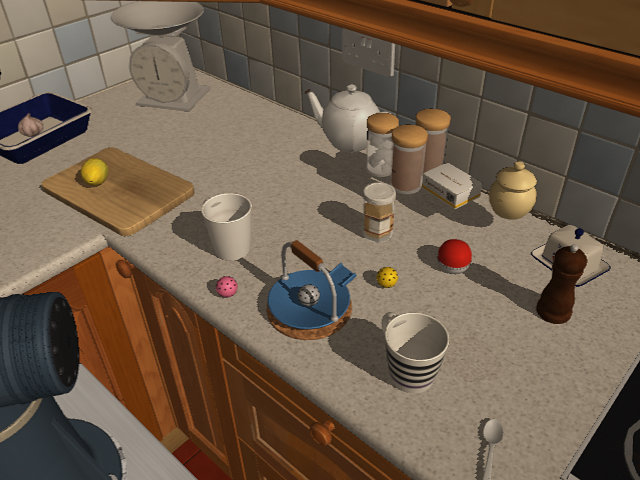

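View pics/top0.png

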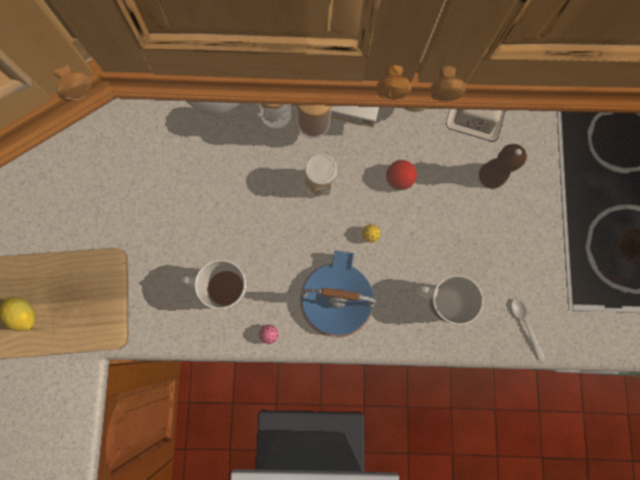

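The scene image shows the steel ball in the dish at (308,295) and the wooden grip at (307,255). Look-alike balls are pink at (227,287) and yellow at (387,277). The plain white mug with tea is at scene (227,227) / top (220,285), and the striped mug is at scene (417,350) / top (457,300). In the top view (up = +x, left = +y) the lip points up at (343,260), so the swing is about +90° to the left. I'll measure these and check the choice in one crop.

Run:
```python
from h import *
import pickle
S,T=[pickle.load(open(n+"0.pkl","rb")) for n in("scene","top")]
cv2.imwrite("pics/crop.png",np.hstack([cv2.resize(S["color"][180:350,190:380],(380,340)),cv2.resize(T["color"][240:350,180:390],(400,340))[:, :400]]))
for n,c in(("scene",S),("top",T)):
    P=cloud(c); hsv=cv2.cvtColor(c["color"],cv2.COLOR_BGR2HSV); H,s,v=cv2.split(hsv)
    roi=np.zeros((480,640),bool)
    if n=="top": roi[245:340,295:380]=1
    else: roi[235:340,260:360]=1
    g=roi&(H<16)&(s>110)&(P[...,2]>.09)&(P[...,2]<.16)
    p=P[g]; 
    if len(p): 
        vv,uu=np.nonzero(g); r=cv2.minAreaRect(np.c_[uu,vv].astype(np.float32)); q=onplane(c,cv2.boxPoints(r),.132)
        e=q-np.roll(q,1,0); L=max(e,key=np.linalg.norm)
        print(n,"grip",len(p),p.mean(0),p.min(0),p.max(0),"rect",q.mean(0),[np.linalg.norm(x).round(4) for x in e],"long axis deg",math.degrees(math.atan2(L[1],L[0])))
    b=roi&(H>95)&(H<125)&(s>90)
    p=P[b]; print(n,"blue",len(p),p[:,2].min(),p[:,2].max())
    if n=="top":
        m=b.astype(np.uint8); m=cv2.morphologyEx(m,cv2.MORPH_CLOSE,np.ones((9,9),np.uint8))
        cs,_=cv2.findContours(m,0,1); k=max(cs,key=cv2.contourArea)[:,0,:]
        q=onplane(c,k,.028); low=q[q[:,0]<np.median(q[:,0])+.02]
        A=np.c_[2*low[:,:2],np.ones(len(low))]; x=np.linalg.lstsq(A,(low[:,:2]**2).sum(1),rcond=None)[0]
        R=math.sqrt(x[2]+x[0]**2+x[1]**2); d=q[:,:2]-x[:2]; lip=d[np.linalg.norm(d,axis=1)>R+.012]
        lm=lip.mean(0); print("dish",x[:2],R,"lip dir deg",math.degrees(math.atan2(lm[1],lm[0])),np.linalg.norm(d,axis=1).max())
    # rims, via depth points near rim height
    if n=="top":
      for nm,(u0,u1,v0,v1),h in(("white",(190,250,255,315),.105),("striped",(428,490,272,330),.095),("jar",(300,342,150,185),.103)):
        w=np.zeros((480,640),bool); w[v0:v1,u0:u1]=1
        p=P[w&(abs(P[...,2]-h)<.008)][:,:2]
        hull=cv2.convexHull(p.astype(np.float32))[:,0]; (cx,cy),r=cv2.minEnclosingCircle(p.astype(np.float32))
        A=np.c_[2*p,np.ones(len(p))]; x=np.linalg.lstsq(A,(p**2).sum(1),rcond=None)[0]
        print(nm,len(p),"encl",cx,cy,r,"lsq",x[:2],math.sqrt(x[2]+x[0]**2+x[1]**2))
        # dark/bright edge alternative
    else:
      w=np.zeros((480,640),bool); w[185:260,195:260]=1
      p=P[w&(abs(P[...,2]-.105)<.005)][:,:2]; A=np.c_[2*p,np.ones(len(p))]; x=np.linalg.lstsq(A,(p**2).sum(1),rcond=None)[0]
      print("white scene",len(p),x[:2],math.sqrt(x[2]+x[0]**2+x[1]**2))
o=robot.get_obs(); from scipy.spatial.transform import Rotation as Ro
print(Ro.from_quat(o["tool_rot"]).as_matrix().round(3))
```

```text
scene grip 439 [ 0.47674179 -0.0378029   0.12826256] [ 0.46809841 -0.07066706  0.11235467] [ 0.49028316 -0.00069416  0.13678764] rect [ 0.47354541 -0.04101632  0.132     ] [np.float64(0.0755), np.float64(0.0288), np.float64(0.0776), np.float64(0.0268)] long axis deg -97.43258346459758
scene blue 3334 0.0002387281955377185 0.7536083343083265
white scene 395 [0.49511197 0.18301416] 0.04448463232103314
top grip 222 [ 0.47784557 -0.03462906  0.13146979] [ 0.46887848 -0.06684062  0.12654753] [ 0.48581465 -0.00379224  0.13596207] rect [ 0.47797863 -0.03500346  0.132     ] [np.float64(0.0637), np.float64(0.0117), np.float64(0.0638), np.float64(0.0117)] long axis deg -96.74986610789149
top blue 623 0.009034055103172456 1.1226845497656912
dish [ 0.46565267 -0.02225272] 0.04608983683351734 lip dir deg -9.292288399873728 0.10369181217828655
white 359 encl 0.49312475323677063 0.18467901647090912 0.046587035059928894 lsq [0.49298103 0.18411773] 0.04407434610010451
striped 345 encl 0.47654351592063904 -0.2562454640865326 0.047656890004873276 lsq [ 0.47607507 -0.25527026] 0.0447430776246827
jar 804 encl 0.7199310064315796 0.004850325174629688 0.0317545123398304 lsq [0.71946315 0.00454639] 0.02222825099408681
[[-0.9    0.437 -0.001]
 [ 0.437  0.9   -0.002]
 [ 0.    -0.002 -1.   ]]
```

View pics/crop.png

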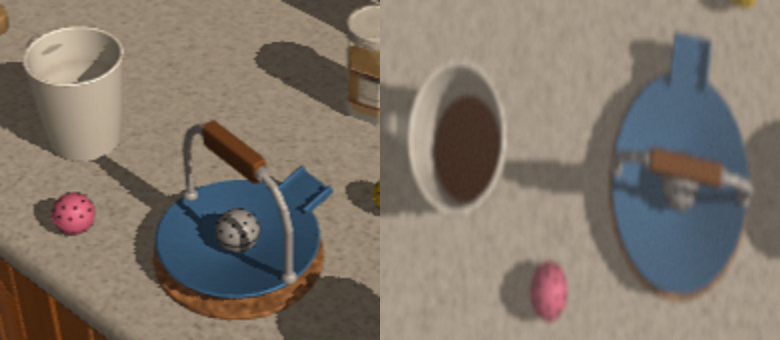

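The crop confirms the choices: a steel ball with seam and holes lies in the blue dish, the grip bar is wood, and the plain mug with tea is on the left. The measurements:
- **Grip:** about (0.4775, -0.0355), lip direction about -7°
- **White mug mouth:** about (0.4935, 0.184)
- **Turn needed:** about 93°

I'll turn the tool first, then move above the grip.

```bash
python3 -m pendant '[{"jaw":1,"linear":[0,0,0],"twist":7.1},{"jaw":1,"linear":[0,0,0],"twist":7.1},{"jaw":1,"linear":[0,0,0],"twist":7.1},{"jaw":1,"linear":[0,0,0],"twist":7.1},{"jaw":1,"linear":[0,0,0],"twist":7.1},{"jaw":1,"linear":[0,0,0],"twist":7.1},{"jaw":1,"linear":[0,0,0],"twist":7.1},{"jaw":1,"linear":[0,0,0],"twist":7.1},{"jaw":1,"linear":[0,0,0],"twist":7.1},{"jaw":1,"linear":[0,0,0],"twist":7.1},{"jaw":1,"linear":[-1,0.5,0],"twist":0},{"jaw":1,"linear":[-2,1,0],"twist":0}]'
python3 -m pendant '[{"jaw":1,"linear":[-3.5,1.7,0],"twist":0},{"jaw":1,"linear":[-3.5,1.7,0],"twist":0},{"jaw":1,"linear":[-3.5,1.7,0],"twist":0},{"jaw":1,"linear":[-3.5,1.7,0],"twist":0},{"jaw":1,"linear":[-3.5,1.7,0],"twist":0},{"jaw":1,"linear":[-3.5,1.7,0],"twist":0},{"jaw":1,"linear":[-3.5,1.7,0],"twist":0},{"jaw":1,"linear":[-3.5,1.7,0],"twist":0},{"jaw":1,"linear":[-3.5,1.7,0],"twist":0},{"jaw":1,"linear":[-3.5,1.7,0],"twist":0},{"jaw":1,"linear":[-3.5,1.7,0],"twist":0},{"jaw":1,"linear":[-3.5,1.7,0],"twist":0}]'
cat > rel.py <<'E'
import sys
from h import *
from scipy.spatial.transform import Rotation as Ro
x,y,z=map(float,sys.argv[1:4]); o=robot.get_obs(); M=Ro.from_quat(o["tool_rot"]).as_matrix()
print("t",o["time"],"pos",o["position"].round(4),"yaw_y",math.degrees(math.atan2(M[1,1],M[0,1])).__round__(2),"tilt",math.degrees(math.acos(-M[2,2])).__round__(2),"cm to go",(100*M.T@(np.array([x,y,z])-o["position"])).round(2),"q6",o["q"][5].round(2),"F",o["ft_force"].round(2),"M",o["moment"].round(2),"w",round(o["grip_width"],4),o["grip_force"])
E
python3 rel.py .4775 -.0355 .119
```

```text
time: 1.1
position: [0.2837, 0.5314, 0.239]
tool_rot: [0.746, 0.666, 0.0, -0.0]
ft_force: [-0.2, -1.0, -0.2]
grip_width: 0.0871
grip_force: 0.0
time: 2.1
position: [0.4358, 0.0869, 0.2395]
tool_rot: [0.747, 0.665, -0.0, -0.0]
ft_force: [0.6, 0.2, -0.3]
grip_width: 0.087
grip_force: 0.0
t 2.1 pos [0.4358 0.0869 0.2395] yaw_y -6.68 tilt 0.03 cm to go [-11.67   5.58  12.05] q6 0.06 F [ 0.62  0.2  -0.27] M [-0.04  0.02  0.03] w 0.087 0.0
```

```bash
python3 -m pendant '[{"jaw":1,"linear":[-2.8,1.3,0],"twist":0},{"jaw":1,"linear":[-2.8,1.3,0],"twist":0},{"jaw":1,"linear":[-2.8,1.3,0],"twist":0},{"jaw":1,"linear":[-2,1,0],"twist":0},{"jaw":1,"linear":[-1,0.5,0],"twist":0},{"jaw":1,"linear":[0,0,0],"twist":0},{"jaw":1,"linear":[0,0,0],"twist":0},{"jaw":1,"linear":[0,0,0],"twist":0}]'
python3 rel.py .4775 -.0355 .119
```

```text
time: 2.77
position: [0.475, -0.0292, 0.2393]
tool_rot: [0.748, 0.664, -0.0, -0.001]
ft_force: [-0.1, 0.0, 0.5]
grip_width: 0.0873
grip_force: 0.0
t 2.7667 pos [ 0.475  -0.0292  0.2393] yaw_y -6.8 tilt 0.11 cm to go [-0.61  0.34 12.03] q6 -0.18 F [-0.15  0.    0.53] M [-0.11  0.09 -0.05] w 0.0873 0.0
```

Run:
```python
from h import *
c=cams.camera("scene"); cv2.imwrite("pics/s1.png",cv2.resize(c["color"][130:370,180:440],(780,600)[::1]))
```

```text
(no output)
```

View pics/s1.png

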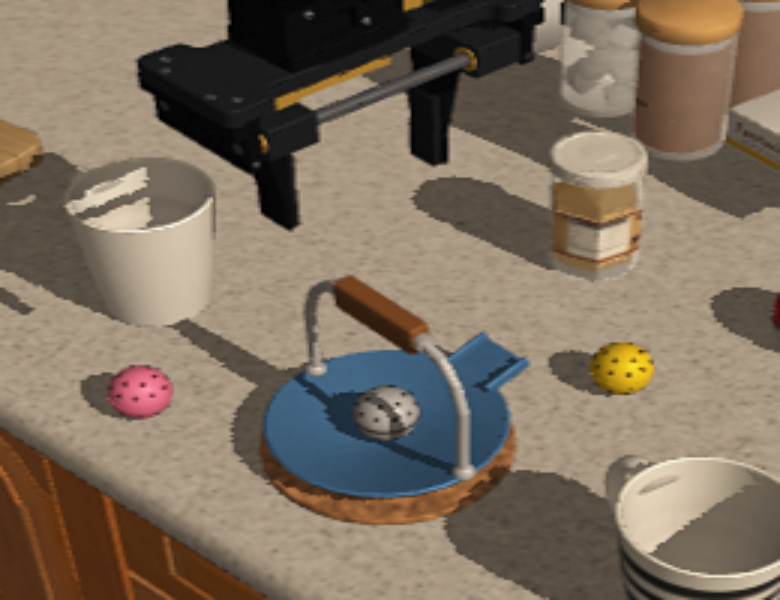

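The open fingers (crop (280,190) and (430,130)) stand above the grip (385,310) with closing direction along the lip, and nothing in the scene has moved. I'll correct sideways and descend.

```bash
python3 -m pendant '[{"jaw":1,"linear":[-0.3,0.17,0],"twist":0},{"jaw":1,"linear":[-0.3,0.17,0],"twist":0},{"jaw":1,"linear":[0,0,1],"twist":0},{"jaw":1,"linear":[0,0,2],"twist":0},{"jaw":1,"linear":[0,0,2.5],"twist":0},{"jaw":1,"linear":[0,0,2.5],"twist":0},{"jaw":1,"linear":[0,0,2],"twist":0},{"jaw":1,"linear":[0,0,1.3],"twist":0},{"jaw":1,"linear":[0,0,0.7],"twist":0},{"jaw":1,"linear":[0,0,0],"twist":0},{"jaw":1,"linear":[0,0,0],"twist":0},{"jaw":1,"linear":[0,0,0],"twist":0}]'
python3 rel.py .4775 -.0355 .119
python3 - <<'E'
from h import *
for n,(a,b,e,d) in {"scene":(210,350,240,400),"top":(220,350,260,420)}.items():
    c=cams.camera(n); cv2.imwrite(f"pics/{n}2.png",c["color"][a:b,e:d])
a=cv2.imread("pics/scene2.png");b=cv2.imread("pics/top2.png")
cv2.imwrite("pics/both2.png",np.hstack([cv2.resize(a,(400,350)),cv2.resize(b,(400,325+25))]))
E
```

```text
time: 3.82
position: [0.4796, -0.0368, 0.1203]
tool_rot: [0.748, 0.664, 0.0, 0.001]
ft_force: [-0.2, 0.4, -0.2]
grip_width: 0.087
grip_force: 0.0
t 3.8167 pos [ 0.4796 -0.0368  0.1203] yaw_y -6.86 tilt 0.11 cm to go [ 0.11 -0.23  0.13] q6 -0.19 F [-0.18  0.41 -0.2 ] M [-0.16  0.03  0.06] w 0.087 0.0
```

View pics/both2.png

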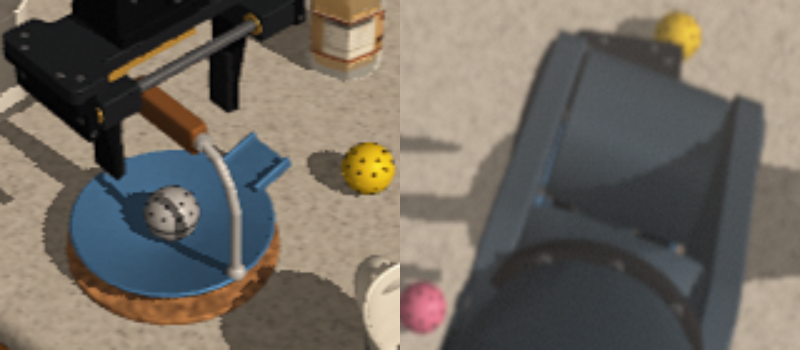

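The bar (left panel (185,115)) is between the open fingers, at (110,155) and (225,75), and the ball is clear below. I'll make the small correction and close gently in stages.

```bash
python3 -m pendant '[{"jaw":0.8,"linear":[0.1,-0.2,0.1],"twist":0},{"jaw":0.6,"linear":[0,0,0],"twist":0},{"jaw":0.45,"linear":[0,0,0],"twist":0},{"jaw":0.35,"linear":[0,0,0],"twist":0},{"jaw":0.3,"linear":[0,0,0],"twist":0},{"jaw":0.27,"linear":[0,0,0],"twist":0},{"jaw":0.25,"linear":[0,0,0],"twist":0},{"jaw":0.23,"linear":[0,0,0],"twist":0},{"jaw":0.22,"linear":[0,0,0],"twist":0},{"jaw":0.21,"linear":[0,0,0],"twist":0},{"jaw":0.2,"linear":[0,0,0],"twist":0},{"jaw":0.19,"linear":[0,0,0],"twist":0}]' 5
python3 -m pendant '[{"jaw":0.18,"linear":[0,0,0],"twist":0},{"jaw":0.17,"linear":[0,0,0],"twist":0},{"jaw":0.16,"linear":[0,0,0],"twist":0},{"jaw":0.15,"linear":[0,0,0],"twist":0},{"jaw":0.14,"linear":[0,0,0],"twist":0},{"jaw":0.12,"linear":[0,0,0],"twist":0},{"jaw":0.1,"linear":[0,0,0],"twist":0},{"jaw":0,"linear":[0,0,0],"twist":0},{"jaw":0,"linear":[0,0,0],"twist":0}]' 5
python3 -m pendant '[{"jaw":0,"linear":[0,0,0],"twist":0},{"jaw":0,"linear":[0,0,0],"twist":0},{"jaw":0,"linear":[0,0,0],"twist":0}]' 20
python3 -m pendant '[{"jaw":0,"linear":[0,0,0],"twist":0},{"jaw":0,"linear":[0,0,0],"twist":0},{"jaw":0,"linear":[0,0,0],"twist":0}]' 45
python3 rel.py .4775 -.0355 .119
```

```text
time: 4.92
position: [0.4772, -0.0356, 0.1186]
tool_rot: [0.748, 0.663, 0.0, 0.0]
ft_force: [1.9, 0.4, 0.5]
grip_width: 0.0192
grip_force: 0.6
time: 5.67
position: [0.4778, -0.0357, 0.1189]
tool_rot: [0.748, 0.663, 0.0, 0.001]
ft_force: [2.5, 0.8, 4.5]
grip_width: 0.014
grip_force: 5.0
time: 5.92
position: [0.4779, -0.0358, 0.1189]
tool_rot: [0.748, 0.663, 0.001, 0.001]
ft_force: [4.0, -0.7, 5.4]
grip_width: 0.0137
grip_force: 20.0
time: 6.17
position: [0.4778, -0.0357, 0.1188]
tool_rot: [0.748, 0.663, 0.001, 0.001]
ft_force: [3.5, 0.2, 4.8]
grip_width: 0.0133
grip_force: 45.0
t 6.1667 pos [ 0.4778 -0.0357  0.1188] yaw_y -6.89 tilt 0.11 cm to go [ 0.02 -0.04 -0.02] q6 -0.19 F [3.47 0.23 4.77] M [-0.13 -0.84 -0.01] w 0.0133 45.01767275389284
```

Gripped at 13.3 mm with 45 N. There is a slight sideways preload (Fx 3.5 N), so I'll relieve it before lifting.

```bash
python3 -m pendant '[{"jaw":0,"linear":[0,0.05,0],"twist":0},{"jaw":0,"linear":[0,0.05,-0.02],"twist":0},{"jaw":0,"linear":[0,0.05,-0.02],"twist":0},{"jaw":0,"linear":[0,0,0],"twist":0},{"jaw":0,"linear":[0,0,0],"twist":0}]' 45
python3 rel.py .4775 -.0355 .119
```

```text
time: 6.58
position: [0.4783, -0.0357, 0.1188]
tool_rot: [0.748, 0.663, -0.0, -0.0]
ft_force: [3.2, -0.0, 2.0]
grip_width: 0.0136
grip_force: 45.0
t 6.5833 pos [ 0.4783 -0.0357  0.1188] yaw_y -6.88 tilt 0.04 cm to go [ 0.01 -0.08 -0.02] q6 -0.19 F [ 3.21 -0.04  2.01] M [-0.21 -0.63  0.06] w 0.0136 45.003151539713144
```

```bash
python3 -m pendant '[{"jaw":0,"linear":[0,0,-0.05],"twist":0},{"jaw":0,"linear":[0,0,-0.1],"twist":0},{"jaw":0,"linear":[0,0,-0.15],"twist":0},{"jaw":0,"linear":[0,0,-0.2],"twist":0},{"jaw":0,"linear":[0,0,-0.2],"twist":0},{"jaw":0,"linear":[0,0,-0.2],"twist":0},{"jaw":0,"linear":[0,0,-0.2],"twist":0},{"jaw":0,"linear":[0,0,-0.2],"twist":0},{"jaw":0,"linear":[0,0,-0.1],"twist":0},{"jaw":0,"linear":[0,0,-0.05],"twist":0},{"jaw":0,"linear":[0,0,0],"twist":0},{"jaw":0,"linear":[0,0,0],"twist":0}]' 45
python3 rel.py .4775 -.0355 .119
cat > lvl.py <<'E'
import sys
from h import *
# fit plane to blue rim edge / lay of dish; ball position rel. to grip
c=cams.camera("scene"); P=cloud(c); cv2.imwrite(sys.argv[1],cv2.resize(c["color"][130:370,180:440],(780,600)))
x0,y0,zt=robot.get_obs()["position"]; zb=zt-.113   # dish underside if upright in the grip
H,s,v=cv2.split(cv2.cvtColor(c["color"],cv2.COLOR_BGR2HSV))
r=np.hypot(P[...,0]-x0,P[...,1]-y0); b=(H>95)&(H<125)&(s>80)&(r<.075)&(abs(P[...,2]-zb-.02)<.03)
ring=P[b&(r>.048)&(r<.068)]; 
rr=np.hypot(ring[:,0]-x0,ring[:,1]-y0)
A=np.c_[ring[:,0]-x0,ring[:,1]-y0,rr-.06,np.ones(len(ring))]; k,*_=np.linalg.lstsq(A,ring[:,2],rcond=None)
print("n",len(ring),"tilt slopes x,y deg",np.degrees(k[:2]).round(2),"z rel",(k[3]-zb).round(4))
w=(s<70)&(r<.035)&(P[...,2]>zb+.022)&(P[...,2]<zb+.06)
p=P[w]; A=np.c_[2*p,np.ones(len(p))]; q=np.linalg.lstsq(A,(p**2).sum(1),rcond=None)[0]
print("ball",len(p),(q[:3]-[x0,y0,zb]).round(4),"R",math.sqrt(q[3]+(q[:3]**2).sum()).__round__(4))
E
python3 lvl.py pics/l1.png
```

```text
time: 7.58
position: [0.4785, -0.0357, 0.1335]
tool_rot: [0.748, 0.663, -0.0, 0.0]
ft_force: [0.0, 0.2, -3.5]
grip_width: 0.0137
grip_force: 44.9
t 7.5833 pos [ 0.4785 -0.0357  0.1335] yaw_y -6.89 tilt 0.0 cm to go [ 0.01 -0.1   1.45] q6 -0.19 F [ 0.01  0.22 -3.54] M [-0.05  0.07 -0.  ] w 0.0137 44.91736946627498
n 1604 tilt slopes x,y deg [ 0.11 -0.04] z rel 0.0204
ball 367 [ 0.0009 -0.0007  0.0288] R 0.0177
```

View pics/l1.png

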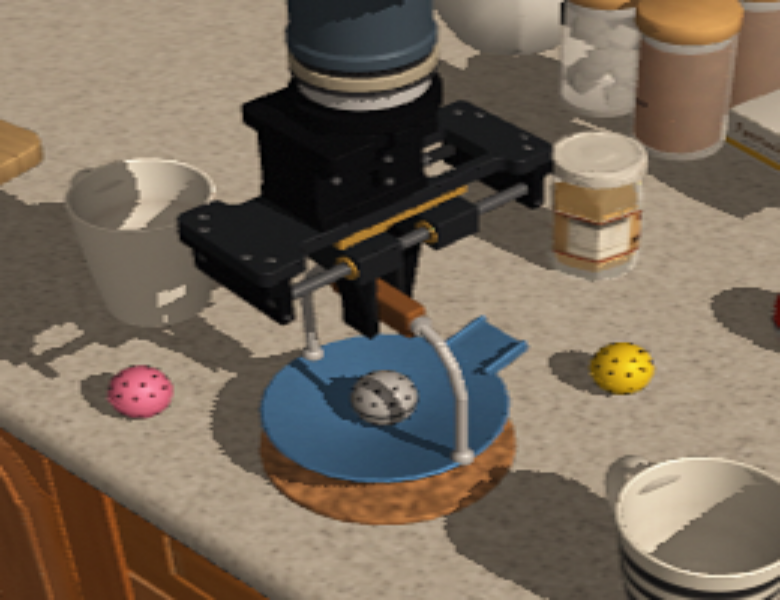

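The dish hangs level (slopes about 0.1°), 1.5 cm off the trivet, with the ball in its middle at crop (385,397) and Fz = -3.5 N. I'll lift to carrying height.

```bash
python3 -m pendant '[{"jaw":0,"linear":[0,0,-0.15],"twist":0},{"jaw":0,"linear":[0,0,-0.3],"twist":0},{"jaw":0,"linear":[0,0,-0.45],"twist":0},{"jaw":0,"linear":[0,0,-0.6],"twist":0},{"jaw":0,"linear":[0,0,-0.6],"twist":0},{"jaw":0,"linear":[0,0,-0.6],"twist":0},{"jaw":0,"linear":[0,0,-0.6],"twist":0},{"jaw":0,"linear":[0,0,-0.6],"twist":0},{"jaw":0,"linear":[0,0,-0.6],"twist":0},{"jaw":0,"linear":[0,0,-0.45],"twist":0},{"jaw":0,"linear":[0,0,-0.3],"twist":0},{"jaw":0,"linear":[0,0,-0.15],"twist":0}]' 45
python3 -m pendant '[{"jaw":0,"linear":[0,0,-0.15],"twist":0},{"jaw":0,"linear":[0,0,-0.3],"twist":0},{"jaw":0,"linear":[0,0,-0.45],"twist":0},{"jaw":0,"linear":[0,0,-0.6],"twist":0},{"jaw":0,"linear":[0,0,-0.6],"twist":0},{"jaw":0,"linear":[0,0,-0.6],"twist":0},{"jaw":0,"linear":[0,0,-0.6],"twist":0},{"jaw":0,"linear":[0,0,-0.6],"twist":0},{"jaw":0,"linear":[0,0,-0.6],"twist":0},{"jaw":0,"linear":[0,0,-0.45],"twist":0},{"jaw":0,"linear":[0,0,-0.3],"twist":0},{"jaw":0,"linear":[0,0,-0.15],"twist":0}]' 45
python3 rel.py .4775 -.0355 .241; python3 lvl.py pics/l2.png
```

```text
time: 8.63
position: [0.4787, -0.0358, 0.188]
tool_rot: [0.748, 0.663, 0.0, 0.0]
ft_force: [-1.0, -0.7, -2.6]
grip_width: 0.0137
grip_force: 44.9
time: 9.63
position: [0.4787, -0.0357, 0.242]
tool_rot: [0.748, 0.663, 0.0, 0.0]
ft_force: [-0.2, -0.5, -4.3]
grip_width: 0.0136
grip_force: 44.9
t 9.6333 pos [ 0.4787 -0.0357  0.242 ] yaw_y -6.88 tilt 0.05 cm to go [ 0.01 -0.12  0.1 ] q6 -0.19 F [-0.18 -0.54 -4.27] M [-0.09  0.04  0.  ] w 0.0136 44.9168617464602
n 1673 tilt slopes x,y deg [ 0.18 -0.09] z rel 0.0203
ball 418 [ 0.0009 -0.0007  0.0287] R 0.0178
```

```bash
python3 -m pendant '[{"jaw":0,"linear":[0,0,0],"twist":-1},{"jaw":0,"linear":[0,0,0],"twist":-2},{"jaw":0,"linear":[0,0,0],"twist":-3},{"jaw":0,"linear":[0,0,0],"twist":-4},{"jaw":0,"linear":[0,0,0],"twist":-5},{"jaw":0,"linear":[0,0,0],"twist":-5},{"jaw":0,"linear":[0,0,0],"twist":-5},{"jaw":0,"linear":[0,0,0],"twist":-5},{"jaw":0,"linear":[0,0,0],"twist":-4},{"jaw":0,"linear":[0,0,0],"twist":-3},{"jaw":0,"linear":[0,0,0],"twist":-2},{"jaw":0,"linear":[0,0,0],"twist":-1}]' 45
python3 rel.py .4787 -.0357 .241; python3 lvl.py pics/l3.png
```

```text
time: 10.68
position: [0.4782, -0.0356, 0.241]
tool_rot: [0.475, 0.88, -0.0, -0.001]
ft_force: [-0.6, 0.4, -3.6]
grip_width: 0.0138
grip_force: 44.9
t 10.6833 pos [ 0.4782 -0.0356  0.241 ] yaw_y 33.23 tilt 0.06 cm to go [-0.03  0.04  0.  ] q6 -0.89 F [-0.63  0.38 -3.65] M [-0.09  0.03 -0.  ] w 0.0138 44.91753160022199
n 1792 tilt slopes x,y deg [0.04 0.2 ] z rel 0.0203
ball 409 [ 0.0005 -0.0001  0.0287] R 0.0177
```

```bash
python3 -m pendant '[{"jaw":0,"linear":[0,0,0],"twist":-1},{"jaw":0,"linear":[0,0,0],"twist":-2},{"jaw":0,"linear":[0,0,0],"twist":-3},{"jaw":0,"linear":[0,0,0],"twist":-4},{"jaw":0,"linear":[0,0,0],"twist":-5},{"jaw":0,"linear":[0,0,0],"twist":-5},{"jaw":0,"linear":[0,0,0],"twist":-5},{"jaw":0,"linear":[0,0,0],"twist":-5},{"jaw":0,"linear":[0,0,0],"twist":-4},{"jaw":0,"linear":[0,0,0],"twist":-3},{"jaw":0,"linear":[0,0,0],"twist":-2},{"jaw":0,"linear":[0,0,0],"twist":-1}]' 45
python3 -m pendant '[{"jaw":0,"linear":[0,0,0],"twist":-1},{"jaw":0,"linear":[0,0,0],"twist":-2},{"jaw":0,"linear":[0,0,0],"twist":-2.5},{"jaw":0,"linear":[0,0,0],"twist":-2.5},{"jaw":0,"linear":[0,0,0],"twist":-2},{"jaw":0,"linear":[0,0,0],"twist":-2},{"jaw":0,"linear":[0,0,0],"twist":-1},{"jaw":0,"linear":[0,0,0],"twist":0},{"jaw":0,"linear":[0,0,0],"twist":0},{"jaw":0,"linear":[0,0,0],"twist":0},{"jaw":0,"linear":[0,0,0],"twist":0}]' 45
python3 rel.py .4787 -.0357 .241; python3 lvl.py pics/l4.png
```

```text
time: 11.73
position: [0.4785, -0.0357, 0.2413]
tool_rot: [0.146, 0.989, 0.0, -0.0]
ft_force: [-0.1, 0.1, -3.2]
grip_width: 0.0136
grip_force: 44.9
time: 12.65
position: [0.4785, -0.0357, 0.2414]
tool_rot: [0.034, 0.999, 0.0, -0.0]
ft_force: [0.1, 0.8, -2.9]
grip_width: 0.0136
grip_force: 44.9
t 12.65 pos [ 0.4785 -0.0357  0.2414] yaw_y 86.1 tilt 0.0 cm to go [-0.02 -0.    0.04] q6 -1.81 F [ 0.13  0.81 -2.9 ] M [0.06 0.04 0.01] w 0.0136 44.91749865934253
n 1657 tilt slopes x,y deg [-0.26  0.39] z rel 0.0204
ball 419 [0.0001 0.0004 0.0287] R 0.0177
```

View pics/l4.png

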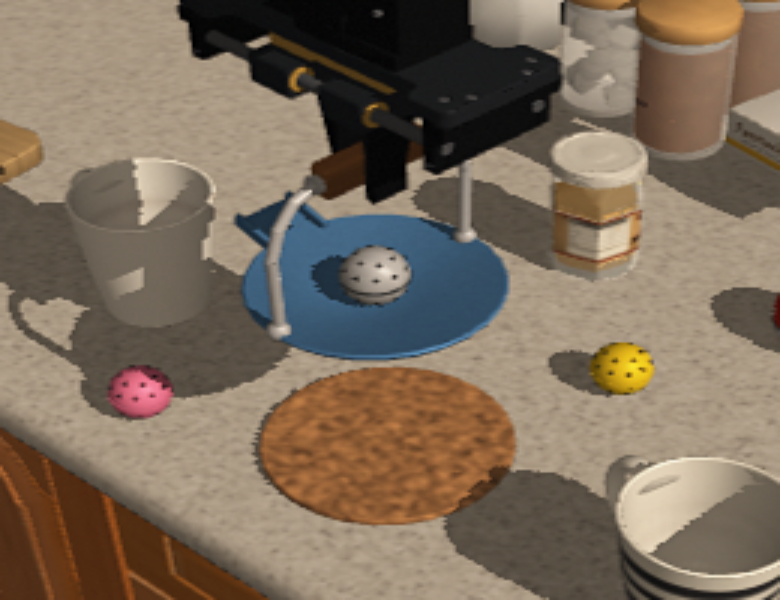

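The dish now points its lip (crop (270,222)) at the white mug at (140,200), level above the trivet, with the ball central at (375,275). I'll measure the lip tip directly.

```bash
cat > lip.py <<'E'
from h import *
c=cams.camera("scene"); P=cloud(c); o=robot.get_obs()["position"]; zb=o[2]-.113
H,s,v=cv2.split(cv2.cvtColor(c["color"],cv2.COLOR_BGR2HSV)); d=P[...,:2]-o[:2]; r=np.hypot(d[...,0],d[...,1])
m=(H>95)&(H<125)&(s>80)&(r>.076)&(r<.11)&(abs(P[...,2]-zb-.02)<.03); p=P[m]; dd=d[m]
a=dd.mean(0); a/=np.linalg.norm(a); u=dd@a; print("lip yaw",math.degrees(math.atan2(a[1],a[0])),"reach",np.percentile(u,[98,100]),"n",len(p),"z rel",p[:,2].max()-zb)
mug=np.array([.4935,.184]); tip=o[:2]+.094*a; print("lip tip est",tip,"to mug mm",(mug-tip)*1000)
E
python3 lip.py; python3 rel.py .4872 .0902 .241
```

```text
lip yaw 87.14491118748849 reach [0.09473956 0.09607548] n 147 z rel 0.037031148790741764
lip tip est [0.48320269 0.05817593] to mug mm [ 10.29730894 125.82406642]
t 12.75 pos [ 0.4785 -0.0357  0.2414] yaw_y 86.1 tilt 0.0 cm to go [-1.000e-02  1.262e+01  4.000e-02] q6 -1.81 F [-0.3   0.42 -2.42] M [0.02 0.07 0.  ] w 0.0137 44.91738444194198
```

```bash
python3 -m pendant '[{"jaw":0,"linear":[0,0.1,0],"twist":0},{"jaw":0,"linear":[0,0.2,0],"twist":0},{"jaw":0,"linear":[0,0.3,0],"twist":0},{"jaw":0,"linear":[0,0.4,0],"twist":0},{"jaw":0,"linear":[0,0.5,0],"twist":0},{"jaw":0,"linear":[0,0.6,0],"twist":0},{"jaw":0,"linear":[0,0.6,0],"twist":0},{"jaw":0,"linear":[0,0.5,0],"twist":0},{"jaw":0,"linear":[0,0.4,0],"twist":0},{"jaw":0,"linear":[0,0.3,0],"twist":0},{"jaw":0,"linear":[0,0.2,0],"twist":0},{"jaw":0,"linear":[0,0.1,0],"twist":0}]' 45
python3 lvl.py pics/l5.png
python3 -m pendant '[{"jaw":0,"linear":[0,0.1,0],"twist":0},{"jaw":0,"linear":[0,0.2,0],"twist":0},{"jaw":0,"linear":[0,0.3,0],"twist":0},{"jaw":0,"linear":[0,0.4,0],"twist":0},{"jaw":0,"linear":[0,0.5,0],"twist":0},{"jaw":0,"linear":[0,0.6,0],"twist":0},{"jaw":0,"linear":[0,0.6,0],"twist":0},{"jaw":0,"linear":[0,0.5,0],"twist":0},{"jaw":0,"linear":[0,0.4,0],"twist":0},{"jaw":0,"linear":[0,0.3,0],"twist":0},{"jaw":0,"linear":[0,0.2,0],"twist":0},{"jaw":0,"linear":[0,0.1,0],"twist":0}]' 45
python3 lvl.py pics/l6.png; python3 lip.py; python3 rel.py .4872 .0902 .241
```

```text
time: 13.75
position: [0.4814, 0.0066, 0.2415]
tool_rot: [0.034, 0.999, -0.0, -0.0]
ft_force: [0.2, -0.1, -3.2]
grip_width: 0.0135
grip_force: 44.9
n 1564 tilt slopes x,y deg [-0.25  0.38] z rel 0.0203
ball 389 [0.0002 0.0002 0.0287] R 0.0177
time: 14.8
position: [0.4842, 0.0485, 0.2414]
tool_rot: [0.034, 0.999, -0.0, -0.0]
ft_force: [-0.2, 0.1, -4.4]
grip_width: 0.0134
grip_force: 44.9
n 1463 tilt slopes x,y deg [-0.4   0.42] z rel 0.0204
ball 371 [0.0003 0.0004 0.0289] R 0.0176
lip yaw 84.30666561851552 reach [0.09447104 0.09507548] n 129 z rel 0.03756234195447522
lip tip est [0.49353211 0.14172715] to mug mm [-3.21087998e-02  4.22728515e+01]
t 14.9 pos [0.4842 0.0482 0.2415] yaw_y 86.13 tilt 0.01 cm to go [-0.01  4.21  0.04] q6 -1.63 F [-0.34 -0.07 -2.92] M [0.   0.   0.01] w 0.0138 44.9174867849797
```

```bash
python3 -m pendant '[{"jaw":0,"linear":[0,0.1,0],"twist":0},{"jaw":0,"linear":[0,0.2,0],"twist":0},{"jaw":0,"linear":[0,0.3,0],"twist":0},{"jaw":0,"linear":[0,0.4,0],"twist":0},{"jaw":0,"linear":[0,0.5,0],"twist":0},{"jaw":0,"linear":[0,0.6,0],"twist":0},{"jaw":0,"linear":[0,0.6,0],"twist":0},{"jaw":0,"linear":[0,0.5,0],"twist":0},{"jaw":0,"linear":[0,0.4,0],"twist":0},{"jaw":0,"linear":[0,0.3,0],"twist":0},{"jaw":0,"linear":[0,0.2,0],"twist":0},{"jaw":0,"linear":[0,0.1,0],"twist":0}]' 45
python3 -m pendant '[{"jaw":0,"linear":[0,0,0],"twist":0},{"jaw":0,"linear":[0,0,0],"twist":0},{"jaw":0,"linear":[0,0,0],"twist":0},{"jaw":0,"linear":[0,0,0],"twist":0},{"jaw":0,"linear":[0,0,0],"twist":0},{"jaw":0,"linear":[0,0,0],"twist":0}]' 45
python3 lvl.py pics/l7.png; python3 lip.py; python3 rel.py .4872 .0902 .241
```

```text
time: 15.9
position: [0.487, 0.0904, 0.2414]
tool_rot: [0.034, 0.999, -0.0, -0.0]
ft_force: [-0.8, -0.7, -3.9]
grip_width: 0.0136
grip_force: 44.9
time: 16.4
position: [0.487, 0.0899, 0.2415]
tool_rot: [0.034, 0.999, -0.0, -0.0]
ft_force: [0.1, 0.5, -2.0]
grip_width: 0.0131
grip_force: 44.9
n 1380 tilt slopes x,y deg [-0.3   0.52] z rel 0.0205
ball 352 [-0.    -0.     0.029] R 0.0175
lip yaw 82.48912351857206 reach [0.09431989 0.09562157] n 139 z rel 0.037153378807017634
lip tip est [0.49934136 0.1831281 ] to mug mm [-5.84135616  0.87189871]
t 16.5 pos [0.4871 0.0899 0.2415] yaw_y 86.1 tilt 0.0 cm to go [-0.01  0.03  0.05] q6 -1.55 F [-0.    0.76 -3.  ] M [0.06 0.02 0.01] w 0.0136 44.91745127364993
```

View pics/l7.png

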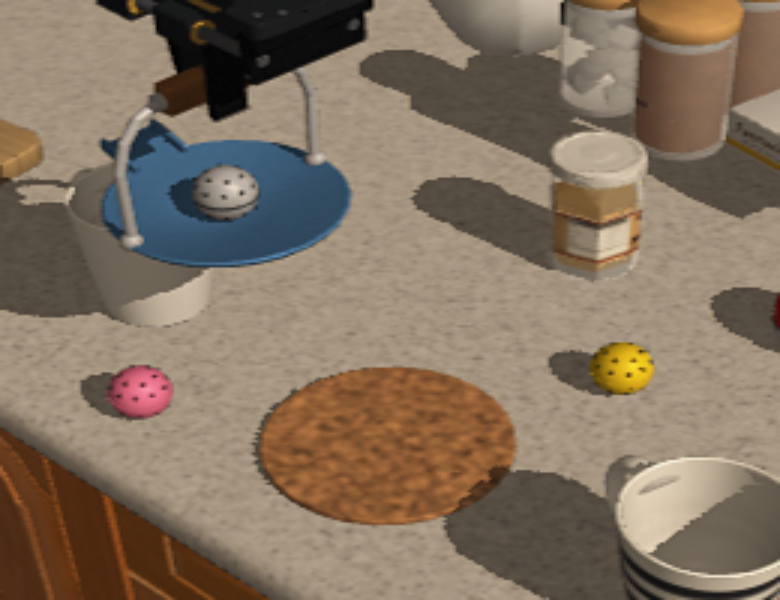

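The lip (crop (150,145)) is over the mug's mouth within a few mm and about 5 cm above the rim. The dish is level, the ball is central at (225,192), and the mug hasn't moved. I'm handing in.

```bash
python3 -c "
from rig import robot
print(robot.hand_in())"
```

```text
the job is handed in; nothing more can be done
None
```

I handed the job in at about 16.5 s with the dish held still and level, its lip tip within about 6 mm of the middle of the white mug's mouth and about 5 cm above the rim, and the ball still in the middle; no verdict came back.

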